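Lock the square prop of the magazine rack

ROBOT

A 7-joint arm with a two-finger parallel gripper is mounted at the origin on the work surface. World frame = base frame: x ahead of the robot, y to its left, z up, the work surface at z = 0. Lengths are in m, angles in rad, forces in N, time in s.
With the tool pointing down it reaches from about 0.4 to 0.875 m from the base axis. Payload 19.3 kg.
Tool frame: the origin (TCP) lies midway between the tips of the shut fingers; the grasp point (between the pads) lies 19 mm behind it; y points along the fingers, x is the direction in which the jaws open and shut, and the axes are right-handed (so a half turn about y gives the same grasp; the last joint's range is limited). The gripper opens to 85 mm and grips with 20 to 120 N. Pads are 22 mm wide; open, the fingers measure 114 mm over their backs; the gripper's body (76 mm by 85 mm) begins 54 mm behind the grasp point. The pads swing forward as they close: fully open they stand 13 mm farther back than shut.
Start: joints at [-1.185, 0.521, -0.036, 1.599, 0.021, 1.021, -0.113], TCP at [0.275, 0.561, 0.231] pointing down, gripper open.
Joint ranges: [-2.91, 2.91], [-0.3, 2.13], [-1.5, 1.42], [0.17, 2.43], [-1.26, 4.41], [0.16, 1.93], [-2.52, 2.52]. Speed limits (rad/s): [1.89, 1.89, 2.39, 2.39, 3.01, 3.01, 3.01].

INTERFACE

Orientations are given as [roll, pitch, yaw] about the fixed x, y, z axes, in that order (R = Rz(yaw) Ry(pitch) Rx(roll)).
In Python, from bench import telemetry, vision, bot gives the robot as it stands. The module is installed in compiled form; this text tells all that it offers.
- The arm moves only by the tool jog_arm, never from a script. Its argument "rows" is text: rows parted by semicolons, each of 6 numbers parted by spaces: the shift along the tool's x, y, z normalised to -1 to 1, where 1 is 200 mm, then the turn, a rotation vector about the tool's x, y, z normalised to -1 to 1, where 1 is pi rad. A call has 1 to 10 rows; each row is the pose to reach, as a shift and turn from the pose commanded when the call began, along the tool's axes at that moment, turning the shorter way round; what a row does not reach only later rows make up. A row lasts 1/8 s, in which the tool goes at most 62.5 mm and 10.7 degrees, less where a joint would pass 70% of its speed; a pose out of reach is approached as far as the arm can. A call with a number of a shift or a turn outside -1 to 1 is refused whole. A call with a gripper value outside its range is refused whole. "gripper" is the closure, from 0 (fully open) to 1 (shut), set as the call begins (left out, the last holds). The fingers move at their own pace and stop on an object; the grip force is fixed at half the most. Time passes only in rows, so rows that repeat a pose let the fingers close. It gives the time, the measured TCP pose, the force and the opening at its end, in the units of the state.
- telemetry.read_state(): the state, without advancing time (a new reading comes with each control period).
- vision.snapshot(name): name is "side" or "top"; returns the picture (420x560x3 uint8, red, green, blue); there is no depth.
- vision.camera_info(name): a dict with "fx", "fy", "cx", "cy" (pixels), "k1" (the pictures are not rectified: a ray, as slopes to the right and down, at radius r is drawn at 1 + k1 r^2 times it, then the intrinsics apply), "pose" (4x4, takes a point from camera to world coordinates). Camera axes: x right, y down, z forward; pixel columns grow to the right and rows downward; lengths in m; the calibration is good to about 2 mm. A picture is of the moment at which its call begins. camera_info takes no time and is no camera call.
- bot.job_done(): hands the job in, once; it reports no verdict.
The state is a dict: "time": time; "joint_pos": joint angles; "joint_velocities": joint speeds; "tau": joint torques, N m; "ee_pos": TCP position; "orientation": TCP orientation; "contact_force": force on the tool from outside, world axes, zero at the start; "ft_torque": the same for the moment, N m; "finger_gap": opening from 0.0 (shut) to 1.0 (fully open).
Only numpy, scipy, OpenCV 4.12 (cv2) and the standard library are available. Lean on these libraries where they do the work, as an engineer would, in place of code of your own. Each camera call takes 0.05 s, during which the arm holds its last target.

TASK

Two telescopic props of the magazine display racks lie in their cradles on the reading table, their legs pulled out. On the square one, press the thumb pad down so that its spring button is flush with the leg, and push the leg into the tube until it stops and, once you let go, the button has popped up through the hole in the tube. Leave the leg and the pad of the round prop as they are.

Things in the scene. Friction and masses are not known exactly. Their poses are not given: they have to be found in the camera images.
- square_pad (a point): Grey plastic rectangular thumb pad of the SQUARE prop, 50 mm along the leg, 40 mm wide, its flat upper face 66 mm above the table when up. A ledge 6 mm thick, 8 mm tall crosses the end nearest the tube: push against it. Point: on that upper face, mid-width, 22 mm behind the ledge's face; it moves with the pad. +x level, along the leg into the tube (direction to push), +z up. Room all round.
- square_leg (a joint): Travel into the tube, m, of the square prop's 26 mm steel leg. Starts at 0 to 0.03; the raised button is stopped by the tube's rim at 0.040; a collar ends the travel at 0.078, with the button under the hole (it pops up from 0.074 on). 1.5 N friction, stays where left. Tube: square, aluminium, 36 mm, 200 mm long, flat top 56 mm above the table, fixed in a plywood cradle, 20 mm hole on top.
- square_button (a joint): How far the square prop's pad and button are pressed, m: 0 up, 0.009 fully down (hard stop). Button: steel, 14 x 14 mm, on top of the leg 69 mm nearer the tube than the pad's point, in one piece with the pad: press the pad and both go straight down. From 0.0075 on it passes under the tube's rim. Spring: 2.5 N at first, 6 N fully down.
- round_pad (a point): Pad of the ROUND prop, to be left alone: same size and mechanism but with a round tube and leg and a round grey pad, 48 mm across. Point on its upper face, 66 mm above the table; +x along its leg into its tube, +z up. The two props lie side by side, tubes pointing away from the robot, about 0.2 to 0.4 m apart, either one on the left.

How it is judged:
By the outcome, as a careful person would: the job done as asked, in the order asked, and still so for the second after the job is handed in, with the robot touching nothing.
It also fails if it takes over 32 s, if anything falls off the work surface, if the arm or the gripper's body presses on something with over 40 N, if the wrist force passes 120 N, or if a joint passes its speed limit or range.

## Working session

There is one attempt and no reset: what is moved stays moved. The work goes in short steps, Python scripts to look and compute and a tool call to move; the robot and the scene stay as the last step left them, time stands still between calls to the robot, and variables do not carry over. Pictures are saved under pics/ and viewed, and the job is handed in when it is done.

Besides the shell and the picture viewer there is one more tool, called as name(argument=value, ...) on one line, values as JSON. jog_arm: Moves the arm, as the interface text tells. Its arguments: {"type":"object","properties":{"rows":{"type":"string"},"gripper":{"type":"number"}},"required":["rows"]}

```bash
mkdir -p pics; python3 - <<'E'
from bench import telemetry, vision, bot
import cv2
for n in("side","top"):
    cv2.imwrite(f"pics/{n}0.png",vision.snapshot(n)[:,:,::-1]); print(n,vision.camera_info(n))
print(telemetry.read_state())
E
```

```text
side {'fx': 490.4410283256786, 'fy': 490.4410283256786, 'cx': 287.16262735039805, 'cy': 208.6256518636603, 'k1': -0.11979527967139232, 'pose': array([[ 0.83520736, -0.43709118,  0.33373638,  0.29747338],
       [-0.54987265, -0.65460207,  0.51878339, -0.37290198],
       [-0.00829112, -0.61680421, -0.78707295,  0.64038809],
       [ 0.        ,  0.        ,  0.        ,  1.        ]])}
top {'fx': 431.5365564013977, 'fy': 431.5365564013977, 'cx': 284.8871056937176, 'cy': 212.61329089047973, 'k1': -0.1095019885213904, 'pose': array([[-0.02687061, -0.99508948,  0.09526224,  0.46613162],
       [-0.9994226 ,  0.02476012, -0.02326799, -0.00412837],
       [ 0.02079503, -0.09583246, -0.99518024,  0.89713737],
       [ 0.        ,  0.        ,  0.        ,  1.        ]])}
{'time': 0.1, 'joint_pos': array([-1.185158  ,  0.52194274, -0.03631765,  1.59993214,  0.02121013,
        1.02112501, -0.11282642]), 'joint_velocities': array([-0.00152198, -0.00376878,  0.00036218, -0.00187701, -0.00081969,
       -0.00028128,  0.00042471]), 'tau': array([ 3.50495349e-03, -9.28492928e+01,  1.98413908e+00, -3.70522034e+01,
        1.81417912e-02,  5.26213393e-03,  1.01895982e-04]), 'ee_pos': array([0.27504044, 0.560894  , 0.23079743]), 'orientation': array([-1.57088191e+00,  1.01839810e-03,  1.11491703e+00]), 'contact_force': array([ 0.00352367,  0.23517072, -0.32564286]), 'ft_torque': array([0.0262378 , 0.02742974, 0.00861328]), 'finger_gap': 0.9997530731698533}
```

View pics/top0.png

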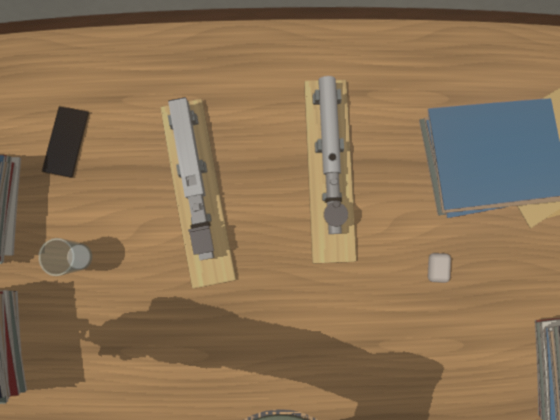

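View pics/side0.png

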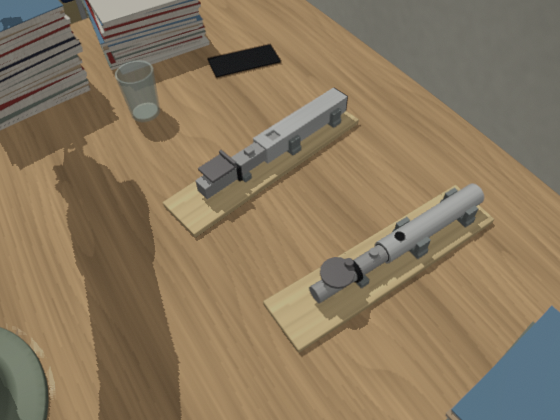

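The square prop is on the left in the top view (pad near (201,240)) and the round one is on the right (pad near (335,214)). I'll enlarge both for measuring.

```bash
python3 - <<'E'
import cv2
a=cv2.imread("pics/top0.png")[90:290,150:250]; b=cv2.imread("pics/side0.png")[80:220,160:360]
cv2.imwrite("pics/topc.png",cv2.resize(a[60:190],None,fx=6,fy=6,interpolation=2)[:600])
cv2.imwrite("pics/sidec.png",cv2.resize(b,None,fx=4,fy=4,interpolation=2))
a=cv2.imread("pics/top0.png")[180:280,170:250]
cv2.imwrite("pics/topc.png",cv2.resize(a,None,fx=6,fy=6,interpolation=2))
E
```

```text
(no output)
```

View pics/topc.png

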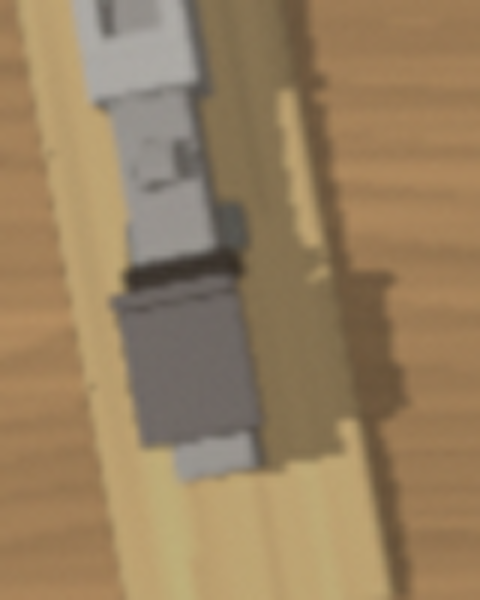

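View pics/sidec.png

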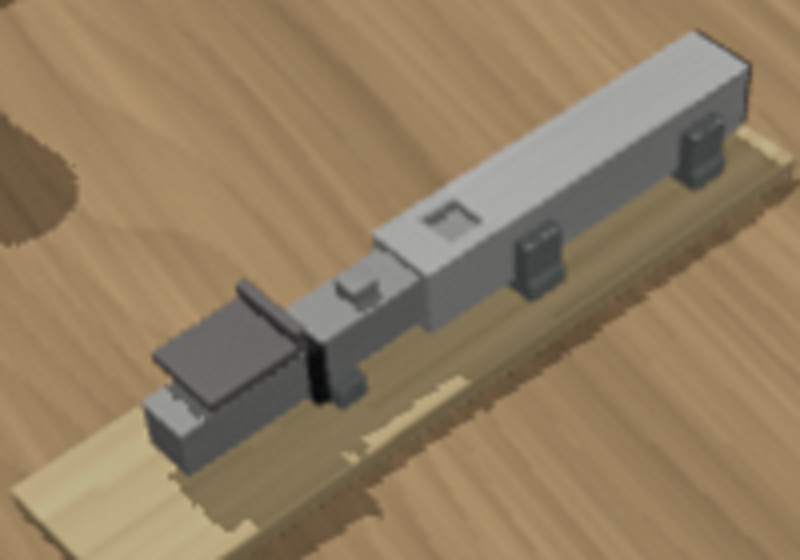

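```bash
cat > h.py <<'E'
import numpy as np, cv2
from bench import vision
def ray(cam,uv):
    c=vision.camera_info(cam); K=np.array([[c['fx'],0,c['cx']],[0,c['fy'],c['cy']],[0,0,1]])
    p=cv2.undistortPoints(np.array([[uv]],float),K,np.array([c['k1'],0,0,0,0.]))[0,0]
    P=c['pose']; return P[:3,3],P[:3,:3]@np.array([p[0],p[1],1])
def at(cam,uv,z):
    o,d=ray(cam,uv); return o+d*(z-o[2])/d[2]
def tri(uvs):
    A=np.zeros((3,3));b=np.zeros(3)
    for cam,uv in uvs:
        o,d=ray(cam,uv);d=d/np.linalg.norm(d);M=np.eye(3)-np.outer(d,d);A+=M;b+=M@o
    return np.linalg.solve(A,b)
def proj(cam,X):
    c=vision.camera_info(cam);T=np.linalg.inv(c['pose']);X=np.atleast_2d(X).astype(float)
    K=np.array([[c['fx'],0,c['cx']],[0,c['fy'],c['cy']],[0,0,1]])
    return cv2.projectPoints(X,cv2.Rodrigues(T[:3,:3])[0],T[:3,3],K,np.array([c['k1'],0,0,0,0.]))[0][:,0]
E
python3 - <<'E'
from h import *
np.set_printoptions(precision=4,suppress=True)
T=lambda u,v:(u/6+170-.4,v/6+180-.4); S=lambda u,v:(u/4+160-.4,v/4+80-.4)
for n,t,s,z in [("rearL",(142,446),(153,357),.066),("rearR",(261,429),(210,408),.066),("ledgeL",(113,299),(240,283),.074),("ledgeR",(237,278),(306,348),.074),("tubeNearL",(95,103),(375,238),.056),("tubeNearR",(207,94),(429,274),.056)]:
    print(n,at("top",T(*t),z),at("side",S(*s),z),tri([("top",T(*t)),("side",S(*s))]))
print("tube far", at("top",(170,101),.056),at("top",(187,98),.056),at("side",S(697,30),.056),at("side",S(749,68),.056))
E
```

```text
rearL [0.4704 0.1545 0.066 ] [0.4666 0.1526 0.066 ] [0.4691 0.1559 0.0618]
rearR [0.4749 0.1162 0.066 ] [0.473  0.1157 0.066 ] [0.4742 0.1168 0.0643]
ledgeL [0.5172 0.1618 0.074 ] [0.5124 0.1622 0.074 ] [0.5153 0.1632 0.0719]
ledgeR [0.523  0.1221 0.074 ] [0.5169 0.1156 0.074 ] [0.5224 0.1243 0.0632]
tubeNearL [0.5828 0.1711 0.056 ] [0.5802 0.1706 0.056 ] [0.5821 0.1719 0.0541]
tubeNearR [0.5849 0.1341 0.056 ] [0.5879 0.1392 0.056 ] [0.584  0.1328 0.0634]
tube far [0.7799 0.2032 0.056 ] [0.7851 0.1685 0.056 ] [0.7799 0.2077 0.056 ] [0.7831 0.1717 0.056 ]
```

```bash
cat >> h.py <<'E'
from scipy.spatial.transform import Rotation as Ro
def rel(pos,yaw):
    from bench import telemetry
    s=telemetry.read_state(); R=Ro.from_euler('xyz',s['orientation'])
    G=Ro.from_euler('xyz',[-np.pi/2,0,yaw])
    return R.inv().apply(np.array(pos)-s['ee_pos'])/.2,(R.inv()*G).as_rotvec()/np.pi
def along(d,p=(.493,.138),a=.1735):  # point d ahead of pad point
    return np.array([p[0]+d*np.cos(a),p[1]+d*np.sin(a)])
E
python3 - <<'E'
from h import *
np.set_printoptions(precision=4,suppress=True)
print(at("top",(60,258),.05))
print(rel([.493,.138,.231],.1735+np.pi/2)); print(rel([.493,.138,.1],.1735+np.pi/2))
E
```

```text
[0.4674 0.4275 0.05  ]
(array([-1.4187,  0.0006, -1.9094]), array([-0.0001, -0.2003, -0.0003]))
(array([-1.4181,  0.6556, -1.9093]), array([-0.0001, -0.2003, -0.0003]))
```

jog_arm(rows="-0.15 0 -0.2 0 -0.05 0; -0.35 0 -0.47 0 -0.1 0; -0.55 0 -0.74 0 -0.15 0; -0.7 0 -0.95 0 -0.2 0; -0.7 0 -0.95 0 -0.2 0; -0.7 0 -0.95 0 -0.2 0", gripper=1)

```text
time: 0.85
ee_pos: [0.384, 0.3521, 0.2313]
orientation: [-1.571, -0.0, 1.742]
contact_force: [-0.8, 0.4, 0.5]
finger_gap: -0.003
```

```bash
python3 - <<'E'
from h import *
np.set_printoptions(precision=4,suppress=True)
print(rel([.493,.138,.231],.1735+np.pi/2)); print(rel([.493,.138,.1],.1735+np.pi/2))
E
```

```text
(array([-1.1477,  0.001 , -0.3552]), array([-0.0001, -0.0008,  0.0001]))
(array([-1.1479,  0.656 , -0.3553]), array([-0.0001, -0.0008,  0.0001]))
```

jog_arm(rows="-0.25 0 -0.08 0 0 0; -0.5 0 -0.16 0 0 0; -0.75 0 -0.24 0 0 0; -1 0 -0.32 0 0 0; -1 0.2 -0.35 0 0 0; -1 0.4 -0.35 0 0 0; -1 0.4 -0.35 0 0 0")

```text
time: 1.72
ee_pos: [0.4857, 0.1677, 0.1493]
orientation: [-1.566, 0.001, 1.745]
contact_force: [-0.4, 0.4, 1.1]
finger_gap: -0.003
```

```bash
python3 - <<'E'
from h import *
np.set_printoptions(precision=4,suppress=True)
print(rel([.493,.138,.1],.1735+np.pi/2))
E
```

```text
(array([-0.1523,  0.2463, -0.0112]), array([-0.0015,  0.0001, -0.0003]))
```

jog_arm(rows="-0.15 0 -0.01 0 0 0; -0.15 0.2 -0.01 0 0 0; -0.15 0.28 -0.01 0 0 0; -0.15 0.28 -0.01 0 0 0; -0.15 0.28 -0.01 0 0 0")

```text
time: 2.35
ee_pos: [0.495, 0.1383, 0.0965]
orientation: [-1.572, -0.0, 1.744]
contact_force: [-0.1, -0.1, 0.2]
finger_gap: -0.001
```

```bash
python3 - <<'E'
from h import *
from bench import telemetry
np.set_printoptions(precision=4,suppress=True)
s=telemetry.read_state();print(s['ee_pos'],s['orientation'],s['contact_force'])
print(rel([.493,.138,.066],.1735+np.pi/2))
for n in("side","top"):
    im=vision.snapshot(n)[:,:,::-1]
    c=im[100:240,160:310] if n=="side" else im[150:290,140:280]
    cv2.imwrite(f"pics/{n}1.png",cv2.resize(c,None,fx=4,fy=4,interpolation=2))
print(proj("side",[s['ee_pos']]),proj("top",[s['ee_pos']]))
E
```

```text
[0.495  0.1383 0.0965] [-1.572  -0.0003  1.7439] [-0.0879 -0.0841  0.2318]
(array([0.0001, 0.1525, 0.0104]), array([ 0.0004, -0.0001,  0.0001]))
[[215.3598 153.6096]] [[198.7025 240.3971]]
```

View pics/side1.png

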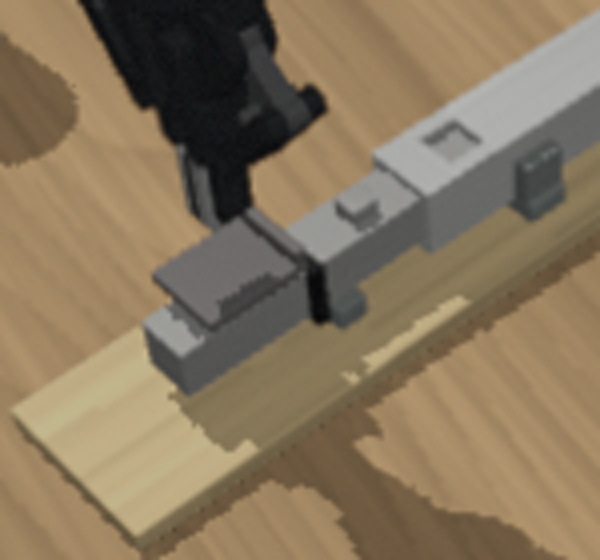

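View pics/top1.png

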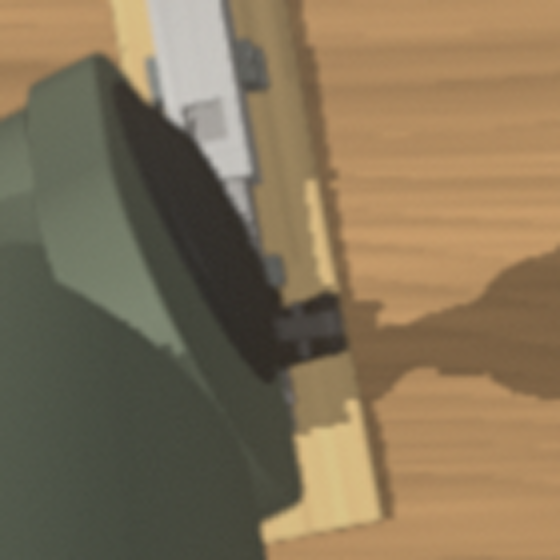

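The fingertip is at side pixel (215,155), which matches its projection and is above the pad behind the ledge. Next I go down to touch it.

jog_arm(rows="0 0.1 0 0 0 0; 0 0.13 0.005 0 0 0; 0 0.145 0.005 0 0 0; 0 0.155 0.005 0 0 0; 0 0.165 0.005 0 0 0;0 0.165 0.005 0 0 0;0 0.165 0.005 0 0 0")

```text
time: 3.32
ee_pos: [0.4937, 0.1375, 0.0625]
orientation: [-1.571, -0.0, 1.743]
contact_force: [-0.5, -0.4, 2.8]
finger_gap: -0.002
```

jog_arm(rows="0 0.012 0 0 0 0; 0 0.02 0 0 0 0; 0 0.028 0 0 0 0; 0 0.032 0 0 0 0; 0 0.032 0 0 0 0;0 0.032 0 0 0 0")

```text
time: 4.08
ee_pos: [0.4941, 0.1376, 0.0564]
orientation: [-1.572, -0.0, 1.743]
contact_force: [-1.5, 0.1, 13.6]
finger_gap: -0.0
```

```bash
cat > look.py <<'E'
import sys
from h import *
from bench import telemetry
k=sys.argv[1]
s=telemetry.read_state();print(s['ee_pos'],s['contact_force'],s['time'])
c=vision.snapshot("side")[:,:,::-1][90:230,170:350]
cv2.imwrite(f"pics/s{k}.png",cv2.resize(c,None,fx=4,fy=4,interpolation=2))
E
python3 look.py 2
```

```text
[0.4941074  0.13758414 0.05635644] [-1.49714616  0.0529228  13.59530894] 4.075
```

View pics/s2.png

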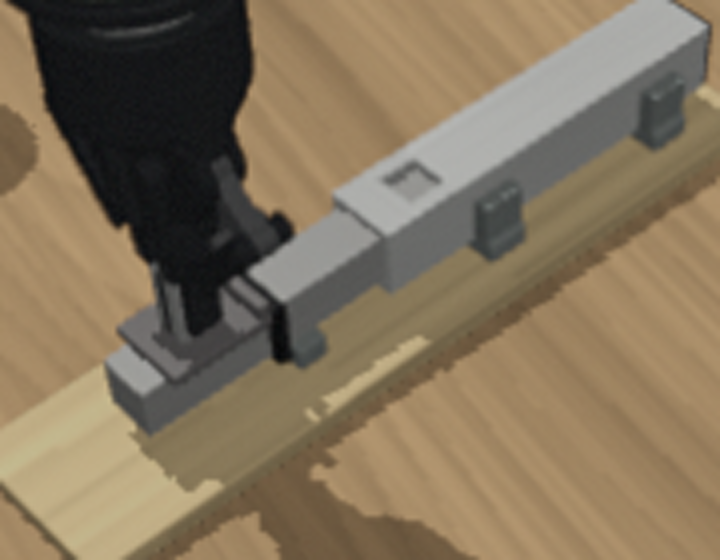

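The button is flush; it no longer shows on the leg at about (320,205). The stop reads 13.6 N. Now I push along the leg (tool -z).

jog_arm(rows="0 0 -0.02 0 0 0; 0 0 -0.045 0 0 0; 0 0 -0.07 0 0 0; 0 0 -0.095 0 0 0; 0 0 -0.12 0 0 0; 0 0 -0.145 0 0 0; 0 0 -0.17 0 0 0; 0 0 -0.19 0 0 0; 0 0 -0.19 0 0 0")

```text
time: 5.25
ee_pos: [0.5321, 0.1442, 0.0564]
orientation: [-1.573, -0.0, 1.743]
contact_force: [1.6, 0.3, 12.1]
finger_gap: 0.002
```

```bash
python3 look.py 3
```

```text
[0.53208738 0.14421027 0.05642074] [ 1.59954989  0.30182417 12.10650304] 5.25
```

View pics/s3.png

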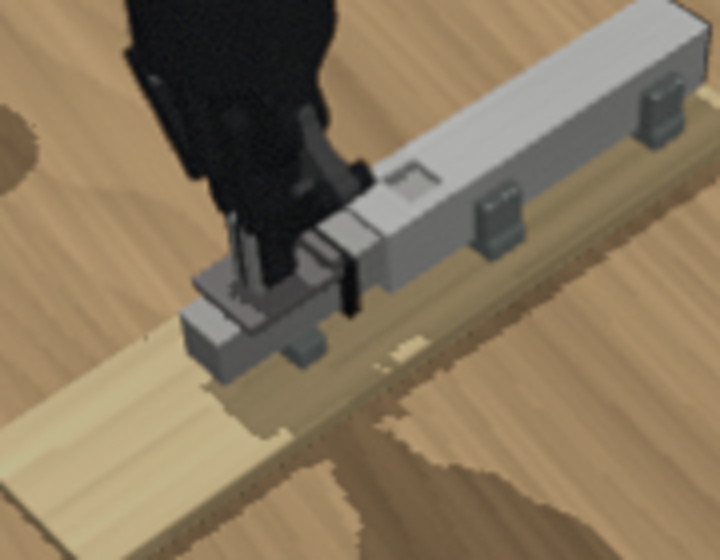

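jog_arm(rows="0 0 -0.02 0 0 0; 0 0 -0.04 0 0 0; 0 0 -0.055 0 0 0; 0 0 -0.065 0 0 0; 0 0 -0.075 0 0 0; 0 0 -0.085 0 0 0; 0 0 -0.085 0 0 0")

```text
time: 6.18
ee_pos: [0.5475, 0.1469, 0.0563]
orientation: [-1.57, 0.0, 1.743]
contact_force: [-5.7, -1.8, 18.0]
finger_gap: -0.002
```

```bash
python3 look.py 4
```

```text
[0.54754469 0.14689726 0.05627781] [-5.70423804 -1.76634644 18.02519631] 6.175
```

View pics/s4.png

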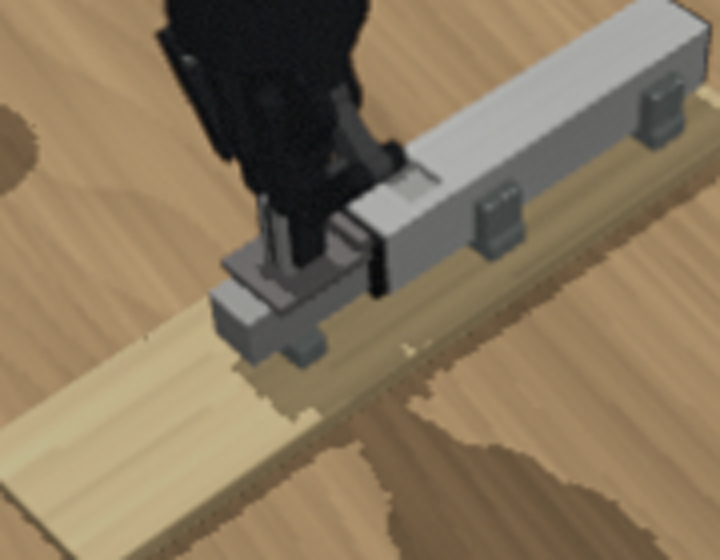

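The collar is at the rim and the resistance is about 6 N. I'll push a few mm more to make sure, then lift straight up.

jog_arm(rows="0 0 -0.008 0 0 0; 0 0 -0.016 0 0 0; 0 0 -0.016 0 0 0")

```text
time: 6.6
ee_pos: [0.5487, 0.147, 0.0561]
orientation: [-1.567, 0.001, 1.743]
contact_force: [-18.4, -3.0, 26.7]
finger_gap: -0.004
```

jog_arm(rows="0 -0.01 0.005 0 0 0; 0 -0.03 0.005 0 0 0; 0 -0.06 0.005 0 0 0; 0 -0.12 0.005 0 0 0; 0 -0.25 0.005 0 0 0; 0 -0.4 0.005 0 0 0; 0 -0.6 0.005 0 0 0; 0 -0.6 0.005 0 0 0")

```text
time: 7.6
ee_pos: [0.5514, 0.1476, 0.1793]
orientation: [-1.576, -0.001, 1.743]
contact_force: [0.6, 0.1, -0.7]
finger_gap: -0.004
```

```bash
python3 look.py 5
```

```text
[0.55144367 0.14761808 0.17925168] [ 0.60081134  0.14867263 -0.70522606] 7.6
```

View pics/s5.png

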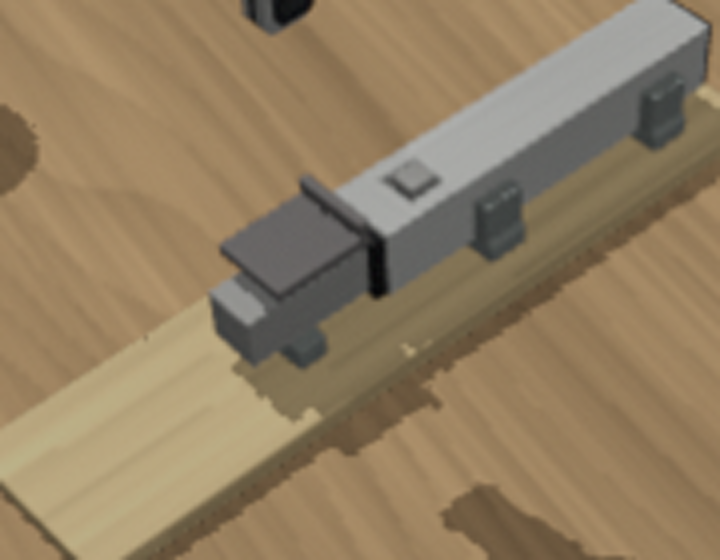

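The button now stands up through the hole at (413,180), the collar is against the rim at (375,265), and the pad is raised. One last check that the round prop hasn't changed, then I hand in.

```bash
python3 - <<'E'
from h import *
from bench import bot
im=vision.snapshot("side")[:,:,::-1]; a=cv2.imread("pics/side0.png")
print("round diff",cv2.absdiff(im,a)[190:350,300:500].max())
f=lambda u,v:(u/4+170-.4,v/4+90-.4)
L=at("side",f(222,247),.066);R=at("side",f(278,297),.066);print(L,R,"travel",((L+R)/2-(np.array([.4666,.1526,.066])+[.473,.1157,.066])/2)@[.985,.1726,0])
bot.job_done()
E
```

```text
round diff 67
[0.52191962 0.16254293 0.066     ] [0.52704875 0.12503038 0.066     ] travel 0.05552720783341387
the job is handed in; nothing more can be done
```

```bash
python3 - <<'E'
from h import *
im=np.ascontiguousarray(vision.snapshot("side")[:,:,::-1]); a=cv2.imread("pics/side0.png")
d=cv2.absdiff(im,a).max(2)[160:350,260:500]; ys,xs=np.where(d>30); print(len(xs),xs.min()+260,xs.max()+260,ys.min()+160,ys.max()+160)
cv2.imwrite("pics/end.png",im)
E
```

```text
the job is handed in; nothing more can be done
```

The square prop is done: I pressed its pad to the hard stop, pushed the leg in until the collar met the tube, then lifted straight up. I handed in at about 7.7 s of the 32 s allowed.

- **Press:** the side picture showed the button flush with the leg, with 13.6 N of downward force at the stop.
- **Push:** the leg moved about 54–55 mm, which matches the roughly 54 mm I expected from the starting pictures. At the stop the push force rose to 18 N, and the wrist force readings stayed below about 33 N.
- **After letting go:** the last picture showed the button standing up through the hole, the collar against the rim and the pad raised. The gripper was about 11 cm above the pad, touching nothing.

One check was inconclusive. Comparing the round prop's area of the side image before and after gave a maximum pixel difference of 67. I think this is the arm's moved shadow, since the arm never went near that prop. I could not confirm it, because I had not saved that picture and the camera refused another after hand-in.

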